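# Seat a spare blade in the phone-glue scraper

### The arm

A 6-joint arm with a two-finger parallel gripper is mounted at the origin on the work surface. World frame = base frame: x ahead of the robot, y to its left, z up, the work surface at z = 0. Lengths are in m, angles in degrees, forces in N, time in s.
With the tool pointing down it reaches from about 0.35 to 0.875 m from the base axis. Payload 4.2 kg.
Tool frame: the origin (TCP) lies midway between the tips of the shut fingers; the grasp point (between the pads) lies 19 mm behind it; y points along the fingers, z is the direction in which the jaws open and shut, and the axes are right-handed (so a half turn about y gives the same grasp; the last joint's range is limited). The gripper opens to 87 mm and grips with 3 to 60 N. Pads are 19 mm wide; open, the fingers measure 117 mm over their backs; the gripper's body (75 mm by 190 mm) begins 51 mm behind the grasp point.
Start: joints at [85.119, 22.042, 0.453, 0, -68.411, -14.817], TCP at [0.211, 0.588, 0.2] pointing down, gripper open.
Joint ranges: [-179.83, 179.83], [-69.29, 118.12], [-61.27, 80.66], [-181.25, 117.63], [-171.15, -9.14], [-177.46, 177.46]. Speed limits (degrees/s): [159.86, 159.86, 180, 180, 180, 180].

### API

Orientations are given as [roll, pitch, yaw] about the fixed x, y, z axes, in that order (R = Rz(yaw) Ry(pitch) Rx(roll)).
In Python, from workcell import env gives the robot as it stands. The module is installed in compiled form; this text tells all that it offers. Calls block until the motion is done:
- env.goto(position, orientation): joint-space move of the TCP to a pose.
- env.move_straight(position, rotation=None, rate=0.15, force_limit=None): straight line of the TCP; rotation=None keeps the orientation; rate is the mean speed in m/s. With force_limit (N) it stops when the force on the tool has changed by that much, and returns True; else False.
- env.set_joints(angles): joint-space move.
- env.gripper_to(opening, grasp_force=None): opening from 0.0 (shut) to 1.0 (fully open); grasp_force is the grip in N (None keeps the last); returns when the fingers have stopped.
- env.dwell(seconds).
- env.inverse_kinematics(position, orientation): joint angles nearest the present ones, or None.
- env.read_state(): the state.
- env.grab_frame(name): name is "scene" or "side" or "wrist"; returns a dict with "image" (384x512x3 uint8, blue, green, red), "fx", "fy", "cx", "cy" (pixels), "D" ([k1, k2, p1, p2, k3] as OpenCV has them; the pictures are not rectified), "position" and "orientation" of the camera in the world. Camera axes: x right, y up, looking along -z (the intrinsics and any distortion apply to the point x, -y, -z); pixel columns grow to the right and rows downward; lengths in m; the calibration is good to about 2 mm. A picture is of the moment at which its call begins. There is no depth.
A pose or a line that the arm cannot do raises env.Unreachable and nothing moves.
- env.close_job(): hands the job in, once; it reports no verdict.
Trained networks look in a picture, given as the dict that the camera call returned (one of the last four; its "shot" number tells which), for a name from the list of things; names that differ only in an ending like _2 or _b are one class to them, and where a whole thing is asked for, a point or a joint stands for the part that bears it (a point fixed in the world has none). Each returns a list of dicts, best first, with "score" (0 to 1); they miss things now and then, are a little off and sometimes report something else, mostly with a low value. They report only what shows in the picture. A call takes as long as a camera call. They do not tell look-alikes from the thing itself.
- env.search_frame(picture, thing): "xyz" ([x, y, z] in m, in world coordinates, good to about 4 mm: the middle of the surface that is visible of it).
- env.trace(picture, thing): "mask" (384x512 bool, what is visible of it).
The state is a dict: "clock": time; "joint_positions": joint angles; "qvel": joint speeds; "joint_torque": joint torques, N m; "position": TCP position; "tool_rot": TCP orientation; "force": force on the tool from outside, world axes, zero at the start; "wrist_torque": the same for the moment, N m; "opening": opening from 0.0 (shut) to 1.0 (fully open).
Only numpy, scipy, OpenCV 4.12 (cv2) and the standard library are available. Lean on these libraries where they do the work, as an engineer would, in place of code of your own. Each camera call takes 0.05 s, during which the arm holds its last target.

### The job

Slide the spare scraper blade along the grey loading board, without lifting it off, into the scraper head until its notch is fully home around the brass locating pin and the blade lies flat and straight between the rails. Then push the red keeper all the way across, so that it covers the pin and locks the blade in. Leave the other things on the table where they are.

Things in the scene. Friction and masses are not known exactly. Their poses are not given: they have to be found in the camera images.
- holder: Scraper head on a grey loading board, fixed; place and heading vary. Origin on the table; +x runs from the loading end to the scraper's handle, z up. Board top 10 mm above the table, x -125 to +75, y -75 to +75 mm. Behind the pin a cross bar (x 56 to 68), then a black handle to x = +168, its top 30 mm above the table. Keeper track on the +y side: x 20 to 50, y 39 to 67, top 20 mm above the table.
- rails (a point): Middle of the entry between the two aluminium side rails, on the board's top (holder x = +5 mm, y = 0). Rails: 10 mm high on the board, 6 mm thick, straight from holder x +5 to +55 with inner faces at y = +-32.5 mm; from x = +5 towards the loading end they flare out to y = +-50 at x = -35. Axes as the holder's.
- pin (a point): Foot of the brass locating pin, on its axis, at the level of the board's top (holder x = +35 mm, y = 0, 10 mm above the table). The pin is 8 mm in diameter and stands 8 mm above the board. Axes as the holder's.
- blade: Loose steel scraper blade, about 0.1 kg, 60 x 60 mm, 4 mm thick, lying flat on the loading board ahead of the rails, notched edge towards them. Origin: centre of the plate's underside; +x points to the notched edge; the plate reaches from -30 to +30 mm in x and y. When it is fully home (pin against the notch root) its origin lies at holder x = +21 mm, y = 0.
- notch (a point): Where the pin's axis stands when the blade is fully home: blade x = +14 mm, y = 0, at its underside. The notch opens at blade x = +30, 24 mm wide at the mouth, tapers to 11 mm at x = +22 and has its flat root at x = +10. Axes as the blade's.
- guard (a point): Middle of the back face of the orange plastic edge guard firmly fitted on the blade's cutting edge, opposite the notch: blade x = -40 mm, y = 0, 6 mm above the underside. Guard: blade x -40 to -28, 60 mm wide, 12 mm high from the blade's underside; its straight back face is safe to push. Axes as the blade's.
- keeper (a joint): Slide of the red keeper, m: 0 fully open (beside the channel on the holder's +y side), growing as it moves to holder -y, 0.036 at its stop, covering the pin. Stiff to about 2 N, stays where it is left. Starts between 0 and 0.006.
- keeper_knob (a point): Top centre of the red keeper's knob, 43 mm above the table, at holder x = +35 mm, y = 56 mm minus the joint value. Knob: 14 mm (x) by 12 mm (y), 18 mm high on the keeper's flat plate, which lies 21 to 25 mm above the table, is 20 mm wide (x) and reaches 12 mm from the knob's centre to +y and 30 mm to -y. Axes as the holder's.
- phone_cover: Green phone back cover, 150 x 72 x 5 mm, lying flat to the robot's left; to be left alone. Origin: centre of the underside.
- tweezer: Steel tweezer, 128 mm long, lying to the left; to be left alone. Origin: middle of the underside.
- pry_triangle: Small red plastic prying triangle, sides about 40 mm, 5 mm thick, to the right; to be left alone. Origin: centre of the underside.
- ring_dish: White ceramic ring dish, 96 mm in diameter, 22 mm high, to the right; to be left alone. Origin: centre of the underside.
- screwdriver: Screwdriver, 160 mm long, lying to the left; to be left alone. Origin: underside.
- screw_jar: Small clear jar, 48 mm in diameter, 50 mm high, to the right; to be left alone. Origin: centre of the underside.
There are look-alikes about, which are no part of the job. Of the things like the blade, leave any that is purple or turquoise; of the rest the larger one is meant.

How it is judged (in metres and radians):
On the way:
1. the blade is home on the pin, flat and straight between the rails, while the keeper is still open (horizontal distance between notch and pin below 0.004 m and angle between the x axis of blade and the x axis of holder, either way round below 0.12 rad and z of blade in the frame of holder below 0.012 m and angle between blade's own z axis and vertical below 0.05 rad and value of joint keeper below 0.012 m), for 0.2 s.
At the end, for the whole second after the job is handed in: The blade rests flat on the board (within 2 mm of its top, tilt under 0.05 rad) with the pin in its notch, the notch point within 4 mm of the pin's axis and the blade within 0.12 rad of the scraper's direction; the keeper is at least 31 mm across (of 36) (horizontal distance between notch and pin below 0.004 m and angle between the x axis of blade and the x axis of holder, either way round below 0.12 rad and z of blade in the frame of holder below 0.012 m and angle between blade's own z axis and vertical below 0.05 rad and value of joint keeper above 0.031 m and linear speed of blade below 0.01 m/s); the robot touches nothing.
It fails at once if the blade is lifted more than 10 mm off the board (z of blade in the frame of holder above 0.02 m).
It fails at once if a bystander is moved by more than 20 mm (distance of any of phone_cover, tweezer, pry_triangle, ring_dish, screwdriver, screw_jar from where it was at the start of the episode above 0.02 m).
It also fails if it takes over 45 s, if anything falls off the work surface, if the arm or the gripper's body presses on something with over 40 N, if the wrist force passes 120 N, or if a joint passes its speed limit or range.

## Working session

There is one attempt and no reset: what is moved stays moved. The work goes in short steps, each a Python script; the robot and the scene stay as the last script left them, time stands still between calls to the robot, and variables do not carry over. Pictures are saved under pics/ and viewed, and the job is handed in when it is done.

```bash
mkdir -p pics; python3 - <<'E'
from workcell import env
import cv2,numpy as np,pickle
s=env.read_state();print({k:np.round(v,3) for k,v in s.items()})
for n in ("scene","side","wrist"):
    f=env.grab_frame(n);cv2.imwrite(f"pics/a_{n}.png",f["image"])
    pickle.dump(f,open(f"pics/a_{n}.pkl","wb"))
    print(n,f["fx"],f["cx"],f["cy"],f["D"],f["position"],f["orientation"],f["shot"])
    for t in ("holder","blade","guard","keeper_knob","keeper","pin"):
        try:
            print(t,[(np.round(d["xyz"],3),round(d["score"],2)) for d in env.search_frame(f,t)])
        except Exception as e: print(t,e)
print(env.read_state()["clock"])
E
```

```text
{'clock': np.float64(0.0), 'joint_positions': array([ 8.5118e+01,  2.2090e+01,  3.7900e-01, -2.8000e-02, -6.8411e+01,
       -1.4819e+01]), 'qvel': array([ 0.015,  0.075, -0.099, -0.001, -0.029, -0.021]), 'joint_torque': array([ 1.0000e-03, -3.9066e+01,  1.8740e+01,  4.2200e+00,  1.1000e-02,
       -0.0000e+00]), 'position': array([0.21 , 0.588, 0.199]), 'tool_rot': array([-8.9876e+01,  6.0000e-03,  1.6029e+02]), 'force': array([-0.201, -0.936,  0.58 ]), 'wrist_torque': array([-0.035, -0.017, -0.027]), 'opening': np.float64(1.0)}
scene 491.2831407824661 252.42531902529203 189.20248452370615 [0.06183644 0.         0.         0.         0.        ] [0.96092235 0.56320732 0.96505962] [ 37.67363482   0.833343   140.59173993] 1
holder [(array([ 0.607, -0.058,  0.012]), 0.63)]
blade [(array([ 0.524, -0.036,  0.013]), 0.91), (array([0.511, 0.138, 0.005]), 0.67), (array([ 0.381, -0.015, -0.001]), 0.62)]
guard [(array([ 0.526, -0.033,  0.012]), 0.95), (array([0.635, 0.135, 0.004]), 0.9), (array([ 0.38 , -0.016,  0.004]), 0.7), (array([0.509, 0.142, 0.001]), 0.64)]
keeper_knob [(array([ 0.652,
[... 394 characters left out ...]
[0.512, 0.136, 0.006]), 0.96), (array([ 0.525, -0.037,  0.015]), 0.68), (array([ 0.378, -0.022,  0.001]), 0.51), (array([0.635, 0.135, 0.002]), 0.47)]
guard [(array([ 0.526, -0.046,  0.015]), 0.81), (array([0.516, 0.138, 0.006]), 0.81), (array([ 0.376, -0.018,  0.005]), 0.61), (array([0.643, 0.135, 0.   ]), 0.58)]
keeper_knob [(array([ 0.649, -0.025,  0.025]), 0.4)]
keeper [(array([ 0.647, -0.02 ,  0.028]), 0.43)]
pin []
wrist 312.8316361250001 254.87191477234217 196.10690996571566 [-0.07069601  0.          0.          0.          0.        ] [0.28674675 0.56123371 0.38474239] [-1.69263621e+01 -1.67375831e-02 -1.09726256e+02] 3
holder []
blade []
guard []
keeper_knob []
keeper []
pin []
1.05
```

View pics/a_scene.png

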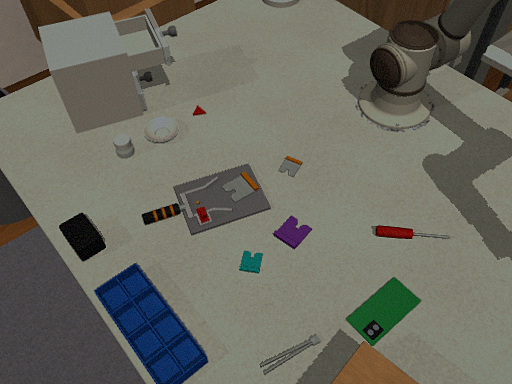

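View pics/a_side.png

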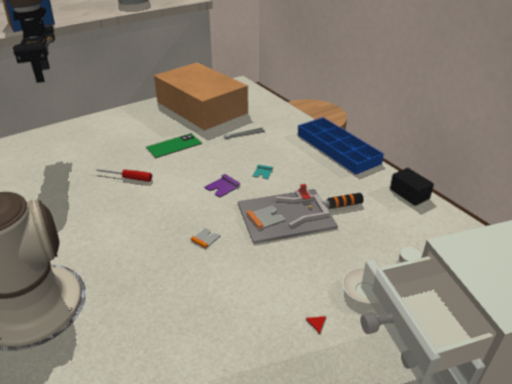

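The blade to use lies on the board at scene (240,185), with its orange guard at (249,181). The decoys are at (290,165), (293,232) and (251,262). I'll take a closer look at the board.

```bash
python3 - <<'E'
import cv2
a=cv2.imread("pics/a_scene.png")[150:250,130:280]; cv2.imwrite("pics/a_sc_c.png",cv2.resize(a,None,fx=5,fy=5,interpolation=cv2.INTER_CUBIC))
a=cv2.imread("pics/a_side.png")[170:250,225:375]; cv2.imwrite("pics/a_si_c.png",cv2.resize(a,None,fx=5,fy=5,interpolation=cv2.INTER_CUBIC))
E
```

```text
(no output)
```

View pics/a_sc_c.png

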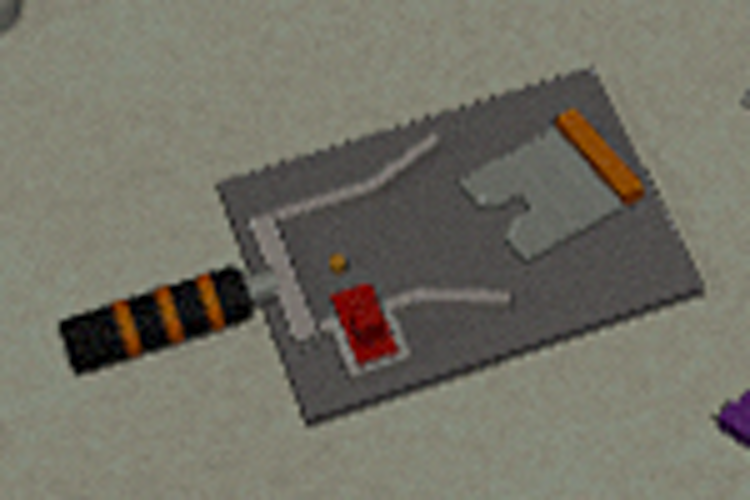

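View pics/a_si_c.png

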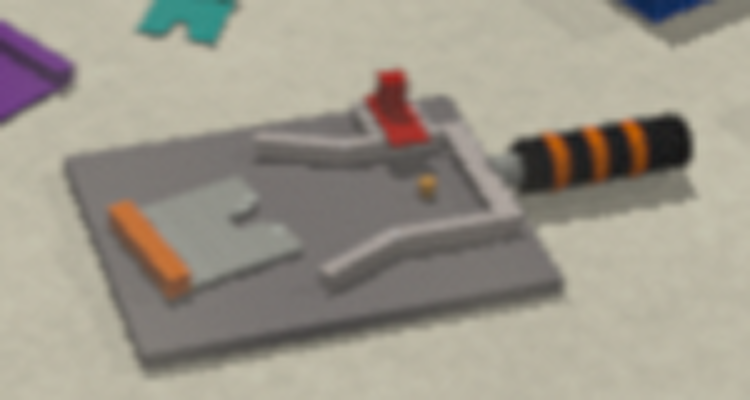

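```bash
cat > h.py <<'E'
import numpy as np,cv2,pickle
from scipy.spatial.transform import Rotation as R
from scipy.optimize import least_squares
def proj(f,P):
    P=np.atleast_2d(P).astype(float)
    Rw=R.from_euler('xyz',f["orientation"],degrees=True).as_matrix()
    c=(P-np.array(f["position"]))@Rw
    c=c*[1,-1,-1]
    K=np.array([[f["fx"],0,f["cx"]],[0,f["fy"],f["cy"]],[0,0,1.]])
    return cv2.projectPoints(c,np.zeros(3),np.zeros(3),K,np.array(f["D"],float))[0][:,0]
def tf(p,q):
    q=np.atleast_2d(q).astype(float)/1000; c,s=np.cos(p[2]),np.sin(p[2])
    return np.c_[p[0]+c*q[:,0]-s*q[:,1],p[1]+s*q[:,0]+c*q[:,1],q[:,2]]
def fit(obs,p0):  # obs: list of (frame, pts_mm, pix)
    fun=lambda p:np.concatenate([(proj(f,tf(p,q))-px).ravel() for f,q,px in obs])
    r=least_squares(fun,p0,loss='soft_l1'); return r.x,np.round(fun(r.x).reshape(-1,2),1)
def cr(pts,x0,y0,k): return (np.array(pts,float)+.5)/k-.5+[x0,y0]
E
python3 - <<'E'
from h import *
sc=pickle.load(open("pics/a_scene.pkl","rb"));si=pickle.load(open("pics/a_side.pkl","rb"))
H=[[-125,-75,10],[-125,75,10],[75,75,10],[75,-75,10],[35,0,18]]
po=cr([(590,69),(703,288),(307,415),(219,184),(338,257)],130,150,5)
pi=cr([(145,352),(65,157),(450,97),(560,280),(428,180)],225,170,5)
print(fit([(sc,H,po),(si,H,pi)],[.57,-.05,.0]))
print(fit([(sc,H,po)],[.57,-.05,.0])); print(fit([(si,H,pi)],[.57,-.05,0.]))
Bs=[[30,-30,14],[30,30,14],[-40,-30,22],[-40,30,22]]
bo=cr([(460,181),(526,261),(577,110),(643,192)],130,150,5)
bi=cr([(300,245),(240,179),(176,285),(110,209)],225,170,5)
print(fit([(sc,Bs,bo),(si,Bs,bi)],[.52,-.04,0.]))
print(fit([(sc,Bs,bo)],[.52,-.04,0.]));print(fit([(si,Bs,bi)],[.52,-.04,0.]))
E
```

```text
(array([ 0.59971726, -0.0571622 , -0.31792777]), array([[ 0.4, -0.8],
       [ 0.1, -0.4],
       [-1. ,  0.5],
       [-1. , -0.9],
       [-0.6,  0.4],
       [-1.6,  0.5],
       [-1. , -0.7],
       [-0.2, -1. ],
       [ 1. , -0.4],
       [-0.3,  0. ]]))
(array([ 0.59923282, -0.05598797, -0.3150686 ]), array([[ 0.7, -0.7],
       [ 0.6, -0.3],
       [-0.5,  0.8],
       [-0.6, -0.7],
       [-0.1,  0.6]]))
(array([ 0.60029086, -0.05841902, -0.3159586 ]), array([[-1. ,  0.8],
       [-0.5, -0.5],
       [ 0.2, -0.9],
       [ 1.6, -0.2],
       [ 0.2,  0.2]]))
(array([ 0.53085784, -0.03915308, -0.08659472]), array([[-0.9, -0.1],
       [-0.7,  0. ],
       [-0.7, -0.6],
       [-0.2, -1.5],
       [ 0.4,  0.1],
       [-0.6, -0.8],
       [-1.9, -1.2],
       [-0.9, -0.9]]))
(array([ 0.53064543, -0.03703866, -0.10785206]), array([[-0.2,  0.1],
       [-0.5,  0.4],
       [ 0.3,  0. ],
       [ 0.4, -0.6]]))
(array([ 0.53123107, -0.04216497, -0.05491175]), array([[ 1.4,  0.4],
       [-0.3, -0.3],
       [-0.3, -0.4],
       [-0.2,  0.2]]))
```

```bash
python3 - <<'E'
from h import *
from workcell import env
for psi in (72,-108):
    print(psi,env.inverse_kinematics([.52,-.04,.2],[-90,0,psi]))
q=env.inverse_kinematics([.57,-.06,.2],[-90,0,-108]) 
psi=-108 if q is not None else 72
env.goto([.57,-.05,.2],[-90,0,psi])
f=env.grab_frame("wrist");pickle.dump(f,open("pics/b.pkl","wb"));cv2.imwrite("pics/b.png",f["image"])
print(f["position"],f["orientation"],env.read_state()["clock"])
E
```

```text
72 [ 13.44385701  11.96175853 -13.95770027   0.         -64.08054121
 -31.44385701]
-108 [ 13.44385701  11.96175853 -13.95770027   0.         -64.08054121
 148.55614299]
[0.5953906  0.02673638 0.38458017] [-16.9625512   -0.0268328  -17.99434489] 3.6917
```

View pics/b.png

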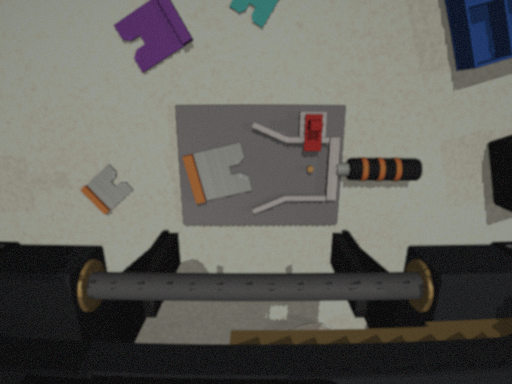

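The wrist view is almost straight down. The board spans (177..345, 104..226), the blade is at about (220,173), the pin at (310,169) and the keeper knob at (314,126). I'll zoom in and fit.

```bash
python3 - <<'E'
import cv2
a=cv2.imread("pics/b.png")[98:232,168:352]; cv2.imwrite("pics/b_c.png",cv2.resize(a,None,fx=4,fy=4,interpolation=cv2.INTER_CUBIC))
E
```

```text
(no output)
```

View pics/b_c.png

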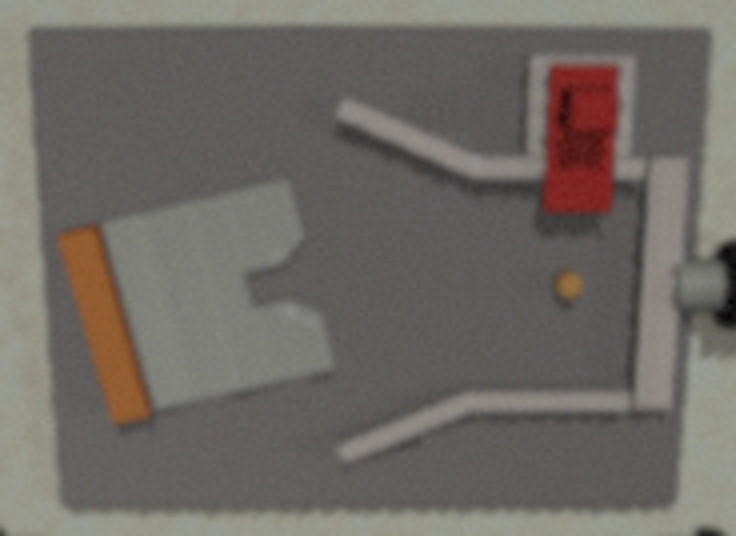

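```bash
python3 - <<'E'
from h import *
b=pickle.load(open("pics/b.pkl","rb"))
H=[[-125,-75,10],[-125,75,10],[75,75,10],[75,-75,10],[35,0,18]]
po=cr([(62,510),(30,28),(711,28),(677,508),(570,283)],168,98,4)
h,r=fit([(b,H,po)],[.6,-.057,-.317]);print(h,np.degrees(h[2]),r.tolist())
Bs=[[30,30,14],[30,-30,14],[-40,30,22],[-40,-30,22],[-28,30,22],[-28,-30,22]]
bo=cr([(290,180),(333,370),(57,234),(118,426),(98,225),(151,412)],168,98,4)
bl,r=fit([(b,Bs,bo)],[.53,-.04,-.08]);print(bl,np.degrees(bl[2]),r.tolist())
d=bl-h;c,s=np.cos(h[2]),np.sin(h[2]);print("blade in holder",[c*d[0]+s*d[1],-s*d[0]+c*d[1],np.degrees(d[2])])
kn=cr([((573+617)/2,(87+128)/2)],168,98,4)
for j in (0,.003,.006): print(j,proj(b,tf(h,[[35,56-j*1000,43]])),kn)
im=b["image"].copy()
im=cv2.resize(im[98:232,168:352],None,fx=4,fy=4)
def dr(p,q,col):
    for u in proj(b,tf(p,q)): 
        v=((u-[168,98])+.5)*4-.5; cv2.circle(im,tuple(int(round(x)) for x in v),2,col,-1)
dr(h,H+[[5,32.5,20],[5,-32.5,20],[55,32.5,20],[55,-32.5,20],[-35,50,20],[-35,-50,20]],(0,255,0)); dr(bl,Bs+[[10,0,14],[14,0,14]],(255,0,255))
cv2.imwrite("pics/b_o.png",im); np.save("h.npy",h);np.save("bl.npy",bl)
E
```

```text
[ 0.6013191  -0.05717172 -0.31134559] -17.838788228333875 [[-0.5, -0.1], [-1.1, 0.1], [0.8, -0.3], [0.3, -0.1], [0.2, 0.6]]
[ 0.53230926 -0.03935643 -0.09460548] -5.4204946571868895 [[0.3, -0.5], [0.8, -0.2], [0.2, 0.1], [-1.3, -0.4], [-0.2, 0.1], [-0.1, 1.1]]
blade in holder [np.float64(-0.07114953863084567), np.float64(-0.004181685089196665), np.float64(12.418293571146988)]
0 [[316.66277207 122.66581278]] [[316.375 124.5  ]]
0.003 [[316.52802528 125.50524569]] [[316.375 124.5  ]]
0.006 [[316.39314667 128.3324557 ]] [[316.375 124.5  ]]
```

View pics/b_o.png

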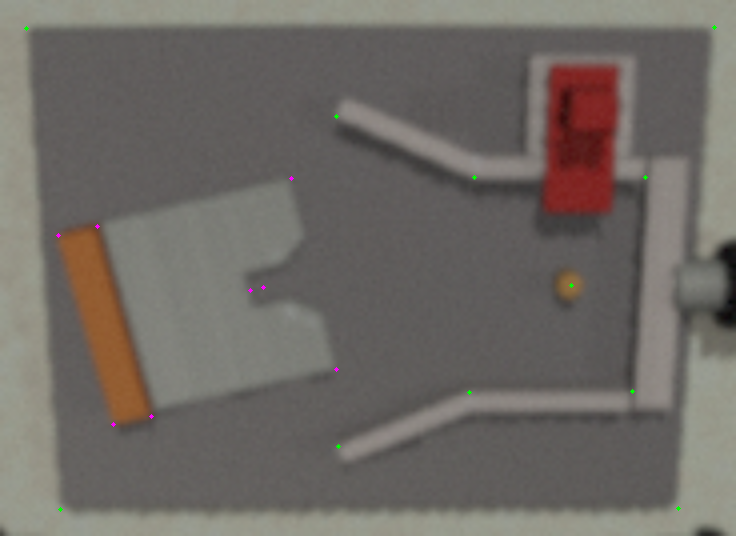

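```bash
cat >> h.py <<'E'
h=np.load("h.npy") if __import__("os").path.exists("h.npy") else None
def hp(x,y,z): return tf(h,[[x,y,z]])[0].tolist()
def rot(yaw): return [-90,0,np.degrees(yaw)-90]
def st(env):
    s=env.read_state();print("t",round(float(s["clock"]),2),"pos",np.round(s["position"],4),"F",np.round(s["force"],1),"op",round(float(s["opening"]),3))
    d=np.array(s["position"][:2])-h[:2];c,sn=np.cos(h[2]),np.sin(h[2]);print("  holder mm",np.round([1000*(c*d[0]+sn*d[1]),1000*(-sn*d[0]+c*d[1])],1),"z",round(float(s["position"][2])*1000,1))
E
python3 - <<'E'
from h import *
from workcell import env
bl=np.load("bl.npy")
g=tf(bl,[[-34,0,0]])[0]
env.gripper_to(.42,8)
env.goto([g[0],g[1],.06],rot(bl[2]));st(env)
print(env.move_straight([g[0],g[1],.0175],rate=.06,force_limit=6));st(env)
env.gripper_to(0,8);st(env)
f=env.grab_frame("wrist");cv2.imwrite("pics/c.png",f["image"])
f=env.grab_frame("side");cv2.imwrite("pics/c2.png",f["image"][140:280,190:400].repeat(3,0).repeat(3,1))
E
```

```text
t 5.43 pos [ 0.5005 -0.0359  0.0612] F [0.2 0.2 0.3] op 0.42
  holder mm [-102.4  -10.7] z 61.2
False
t 6.29 pos [ 0.4987 -0.0361  0.0176] F [ 0.2 -0.8  0.3] op 0.422
  holder mm [-104.1  -11.4] z 17.6
t 7.18 pos [ 0.4985 -0.0361  0.0175] F [0.6 0.  0.6] op 0.003
  holder mm [-104.3  -11.5] z 17.5
```

View pics/c.png

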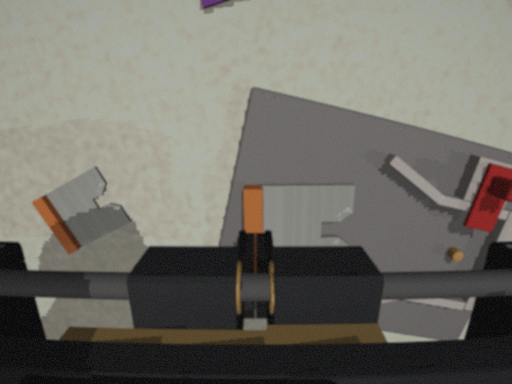

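View pics/c2.png

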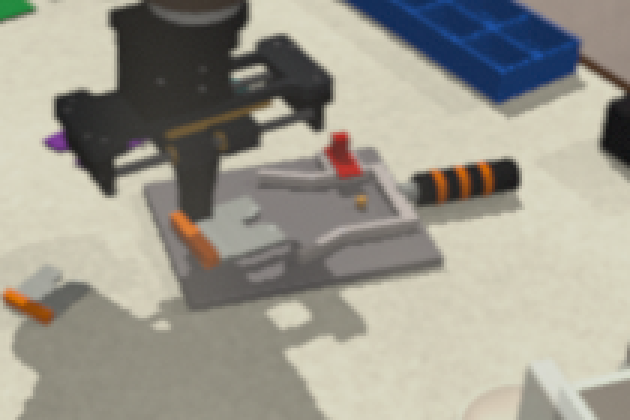

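```bash
python3 - <<'E'
from h import *
from workcell import env
s=env.read_state();P=np.array(s["position"])
f=env.grab_frame("side")
bl=np.load("bl.npy")
im=cv2.resize(f["image"][165:255,220:340],None,fx=6,fy=6,interpolation=cv2.INTER_CUBIC)
def dr(Q,col):
    for u in proj(f,Q): cv2.circle(im,tuple(int(x) for x in ((u-[220,165])+.5)*6),3,col,-1)
dr(P,(0,0,255)); dr(P+[0,0,.05],(0,0,255))
dr(tf(bl,[[30,30,14],[30,-30,14],[-40,30,22],[-40,-30,22],[-28,30,22],[-28,-30,22]]),(255,0,255)); dr(tf(h,[[-125,-75,10],[-125,75,10],[75,75,10],[75,-75,10],[35,0,18]]),(0,255,0))
cv2.imwrite("pics/d.png",im);f=env.grab_frame("scene")
im=cv2.resize(f["image"][140:240,180:290],None,fx=6,fy=6,interpolation=cv2.INTER_CUBIC);cv2.imwrite("pics/d2.png",im)
E
```

```text
(no output)
```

View pics/d.png

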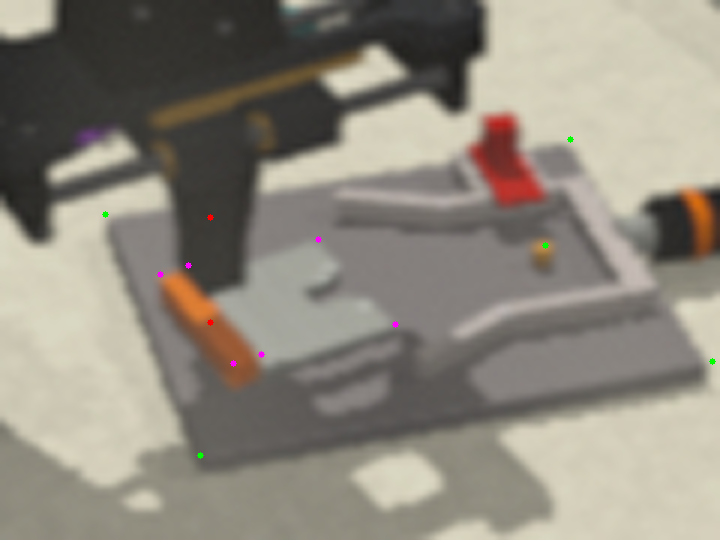

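View pics/d2.png

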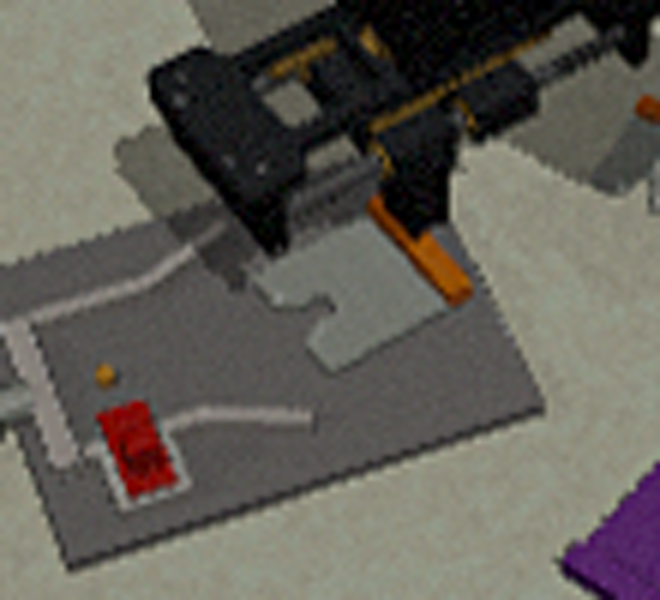

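```bash
python3 - <<'E'
from h import *
from workcell import env
f=env.grab_frame("scene");P=np.array(env.read_state()["position"])
im=cv2.resize(f["image"][140:240,180:290],None,fx=6,fy=6,interpolation=cv2.INTER_CUBIC)
for Q in (P,P+[0,0,.019]):
    u=proj(f,Q)[0];print(u);cv2.circle(im,tuple(int(x) for x in ((u-[180,140])+.5)*6),3,(0,0,255),-1)
cv2.imwrite("pics/e.png",im)
f=pickle.load(open("pics/a_side.pkl","rb"))
im=cv2.resize(f["image"][0:110,0:110],None,fx=6,fy=6,interpolation=cv2.INTER_CUBIC)
P=np.array([.210,.588,.199])
for Q in (P,P+[0,0,.019]):
    u=proj(f,Q)[0];print(u);cv2.circle(im,tuple(int(x) for x in (u+.5)*6),3,(0,0,255),-1)
cv2.imwrite("pics/e2.png",im)
E
```

```text
[248.61906049 181.24581186]
[248.45780312 176.38243052]
[44.53460415 82.54512769]
[42.92242105 76.107268  ]
```

View pics/e.png

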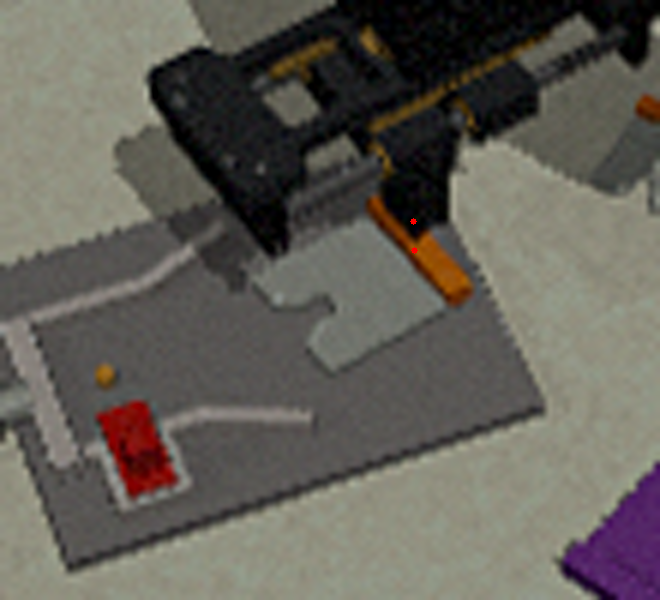

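View pics/e2.png

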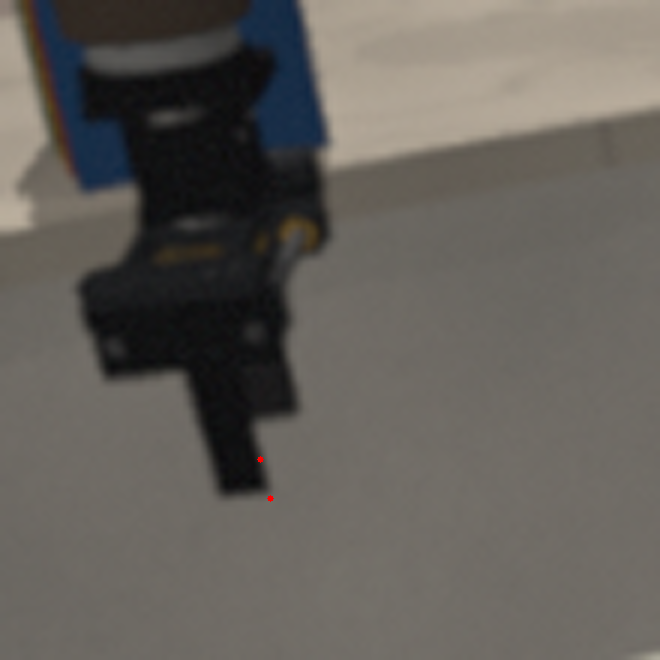

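```bash
python3 - <<'E'
from h import *
from workcell import env
P=list(env.read_state()["position"])
print(env.move_straight([P[0],P[1],.009],rate=.02,force_limit=3));st(env)
f=env.grab_frame("side");cv2.imwrite("pics/g.png",cv2.resize(f["image"][165:255,220:340],None,fx=6,fy=6,interpolation=cv2.INTER_CUBIC))
E
```

```text
False
t 8.01 pos [ 0.4985 -0.0361  0.0089] F [ 0.2  0.5 -0.7] op 0.007
  holder mm [-104.4  -11.5] z 8.9
```

View pics/g.png

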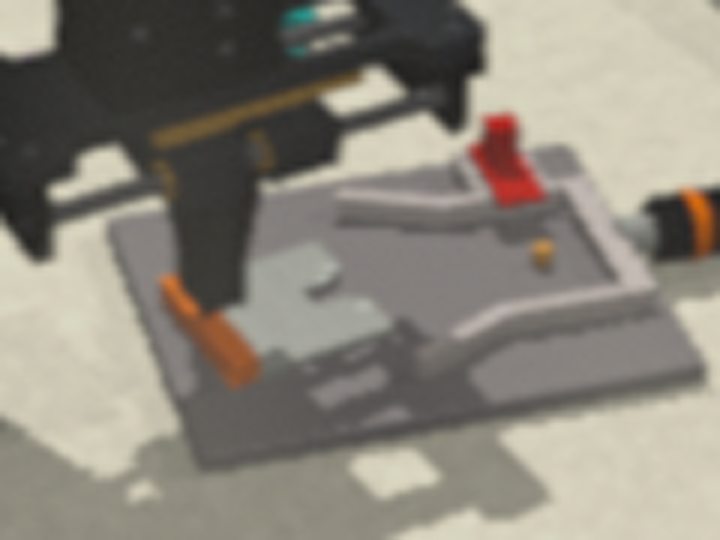

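```bash
python3 - <<'E'
from h import *
from workcell import env
P=list(env.read_state()["position"])
env.move_straight([P[0],P[1],.02],rate=.1)
env.gripper_to(.42,8);st(env)
f=env.grab_frame("side");cv2.imwrite("pics/i.png",cv2.resize(f["image"][165:255,220:340],None,fx=6,fy=6,interpolation=cv2.INTER_CUBIC))
f=env.grab_frame("scene");cv2.imwrite("pics/i2.png",cv2.resize(f["image"][140:240,180:290],None,fx=6,fy=6,interpolation=cv2.INTER_CUBIC))
E
```

```text
t 9.2 pos [ 0.4985 -0.0361  0.02  ] F [ 0.   0.5 -0.3] op 0.421
  holder mm [-104.3  -11.4] z 20.0
```

View pics/i.png

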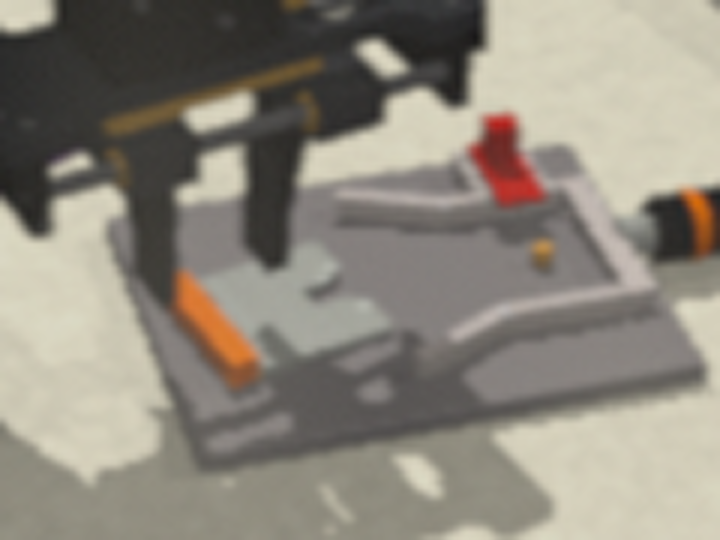

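View pics/i2.png

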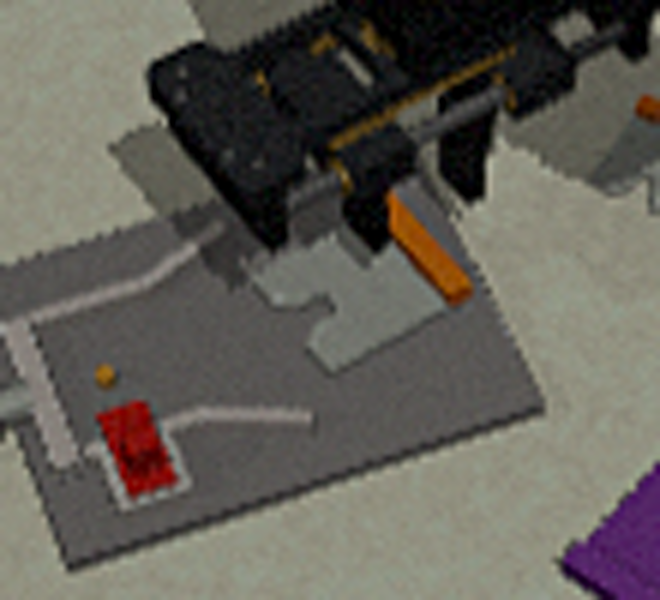

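Both views show the fingertips about 15–18 mm above the reported TCP height, so the jaws shut above the guard. I'll find the real height by touch.

```bash
python3 - <<'E'
from h import *
from workcell import env
P=list(env.read_state()["position"])
print(env.move_straight([P[0],P[1],.004],rate=.08,force_limit=5));st(env)
print(env.move_straight([P[0],P[1],-.008],rate=.02,force_limit=3));st(env)
f=env.grab_frame("side");cv2.imwrite("pics/j.png",cv2.resize(f["image"][165:255,220:340],None,fx=6,fy=6,interpolation=cv2.INTER_CUBIC))
E
```

```text
False
t 9.65 pos [ 0.4982 -0.0363  0.0036] F [ 0.4 -0.2  0.2] op 0.415
  holder mm [-104.6  -11.7] z 3.6
True
t 10.25 pos [ 0.4983 -0.0362 -0.008 ] F [-0.5  0.3  4.5] op 0.421
  holder mm [-104.5  -11.6] z -8.0
```

View pics/j.png

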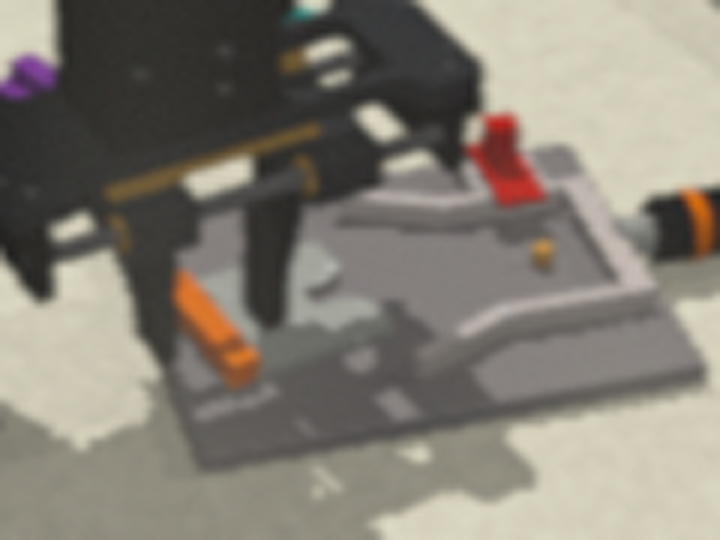

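```bash
python3 - <<'E'
from h import *
from workcell import env
P=list(env.read_state()["position"])
env.move_straight([P[0],P[1],-.0055],rate=.05);st(env)
env.gripper_to(0,8);st(env)
f=env.grab_frame("side");cv2.imwrite("pics/k.png",cv2.resize(f["image"][165:255,220:340],None,fx=6,fy=6,interpolation=cv2.INTER_CUBIC))
E
```

```text
t 10.55 pos [ 0.4981 -0.0362 -0.0056] F [ 0.5  0.2 -0.3] op 0.421
  holder mm [-104.7  -11.6] z -5.6
t 11.11 pos [ 0.4981 -0.0362 -0.0056] F [ 0.1  0.8 -0.6] op 0.139
  holder mm [-104.7  -11.7] z -5.6
```

View pics/k.png

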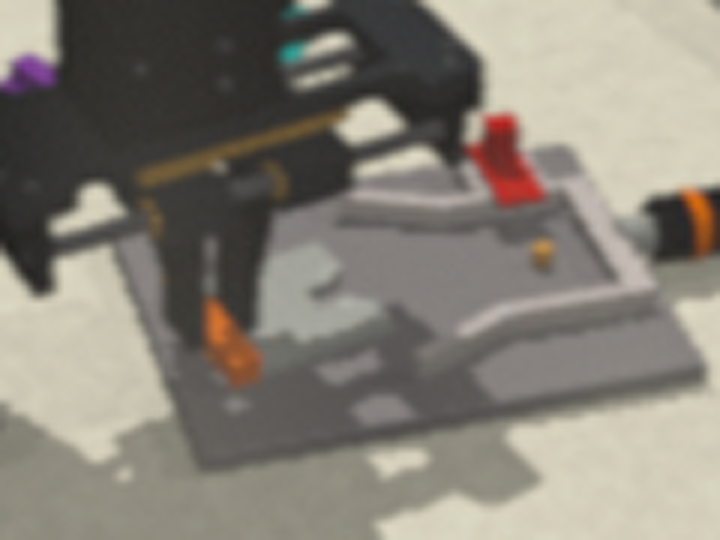

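```bash
python3 - <<'E'
from h import *
from workcell import env
z=-5.6
print(env.move_straight(hp(-84,0,z),rot(h[2]),rate=.05,force_limit=12));st(env)
f=env.grab_frame("wrist");cv2.imwrite("pics/l.png",cv2.resize(f["image"][60:260,180:512],None,fx=2.4,fy=2.4,interpolation=cv2.INTER_CUBIC));pickle.dump(f,open("pics/l.pkl","wb"))
f=env.grab_frame("side");cv2.imwrite("pics/l2.png",cv2.resize(f["image"][165:255,220:340],None,fx=6,fy=6,interpolation=cv2.INTER_CUBIC))
f=env.grab_frame("scene");cv2.imwrite("pics/l3.png",cv2.resize(f["image"][140:240,160:290],None,fx=6,fy=6,interpolation=cv2.INTER_CUBIC));pickle.dump(f,open("pics/l3.pkl","wb"))
E
```

```text
False
t 11.78 pos [ 0.5213 -0.0314 -0.0056] F [-0.  -0.2 -0.5] op 0.136
  holder mm [-84.  -0.] z -5.6
```

View pics/l.png

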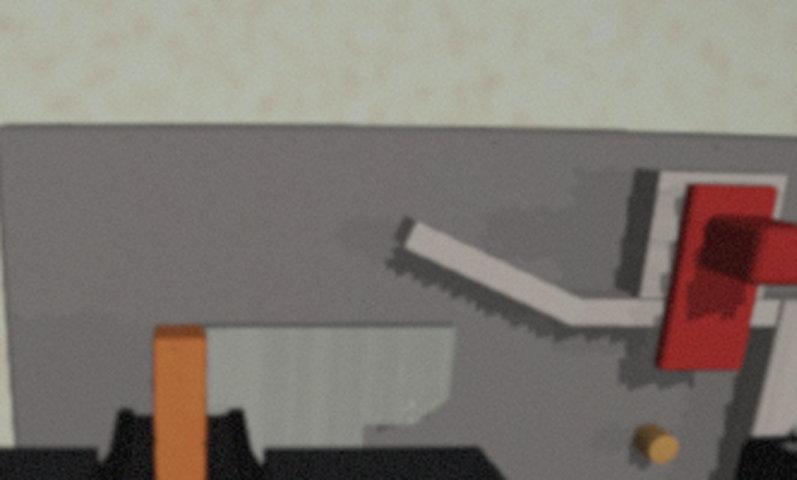

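View pics/l3.png

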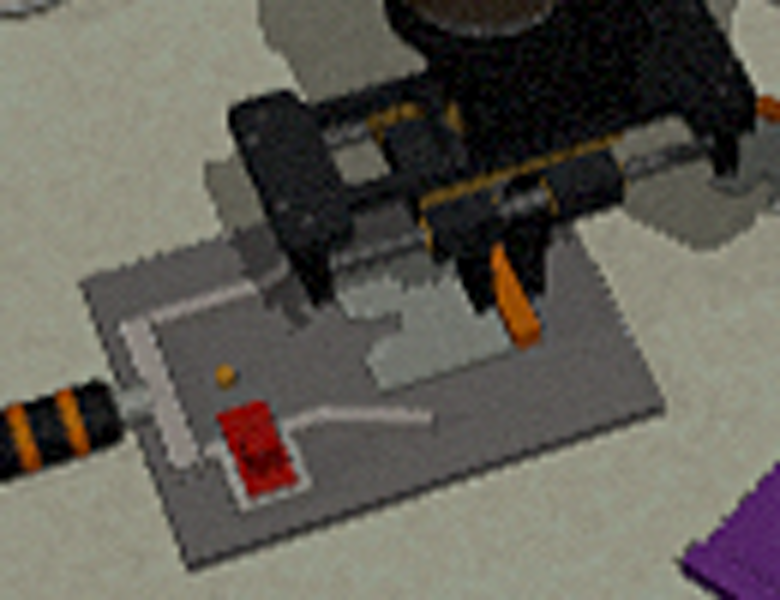

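View pics/l2.png

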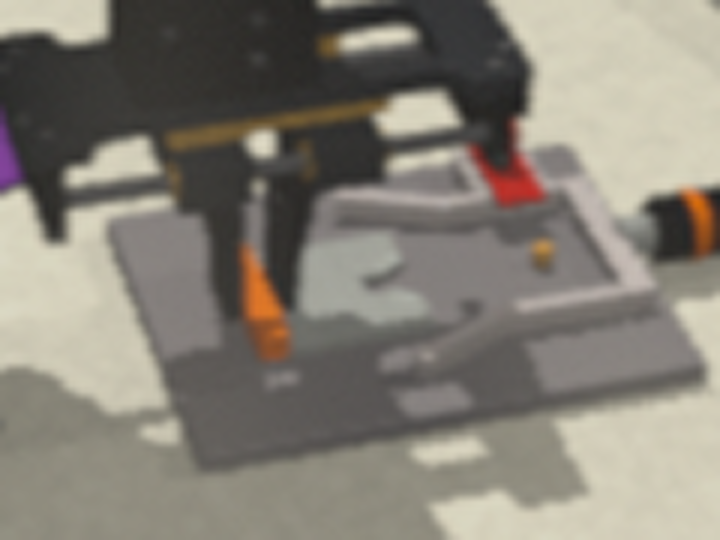

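```bash
python3 - <<'E'
from h import *
b=pickle.load(open("pics/l.pkl","rb"))
c=lambda p:cr(p,180,60,2.4)
H=[[-125,75,10],[35,0,18],[5,32.5,20],[45,26-2,25],[25,24,25]]
h2,r=fit([(b,H[:3],c([(6,126),(663,443),(575,326)]))],h);print(h2-h,r.tolist())
B=[[30,30,14],[-28,30,14],[22,5.5,14],[30,12,14]]
bp=c([(455,327),(207,327),(415,425),(447,398)])
p0=np.r_[hp(-50,0,0)[:2],h[2]]
bl,r=fit([(b,B,bp)],p0);print(r.tolist())
for hh in(h,h2):
  d=bl-hh;cc,s=np.cos(hh[2]),np.sin(hh[2]);print("blade in holder mm",1000*(cc*d[0]+s*d[1]),1000*(-s*d[0]+cc*d[1]),np.degrees(d[2]))
E
```

```text
[ 0.00064257 -0.00038851 -0.00244325] [[-4.5, -0.3], [1.8, 3.1], [0.3, -0.2]]
[[0.5, -0.1], [-0.2, 0.2], [-0.9, -0.4], [0.5, 0.3]]
blade in holder mm -49.39324090411058 0.07756365741779826 0.16829447575400647
blade in holder mm -50.12439719411313 0.128089075178639 0.30828252654007104
```

```bash
python3 - <<'E'
from h import *
from workcell import env
z=-5.6
print(env.move_straight(hp(-20,0,z),rot(h[2]),rate=.06,force_limit=10));st(env)
f=env.grab_frame("wrist");cv2.imwrite("pics/m.png",cv2.resize(f["image"][60:260,180:512],None,fx=2.4,fy=2.4,interpolation=cv2.INTER_CUBIC));pickle.dump(f,open("pics/m.pkl","wb"))
f=env.grab_frame("side");cv2.imwrite("pics/m2.png",cv2.resize(f["image"][165:255,220:340],None,fx=6,fy=6,interpolation=cv2.INTER_CUBIC))
E
```

```text
False
t 13.15 pos [ 0.5825 -0.0511 -0.0056] F [ 0.1 -0.7  0.9] op 0.137
  holder mm [-19.8   0.1] z -5.6
```

View pics/m.png

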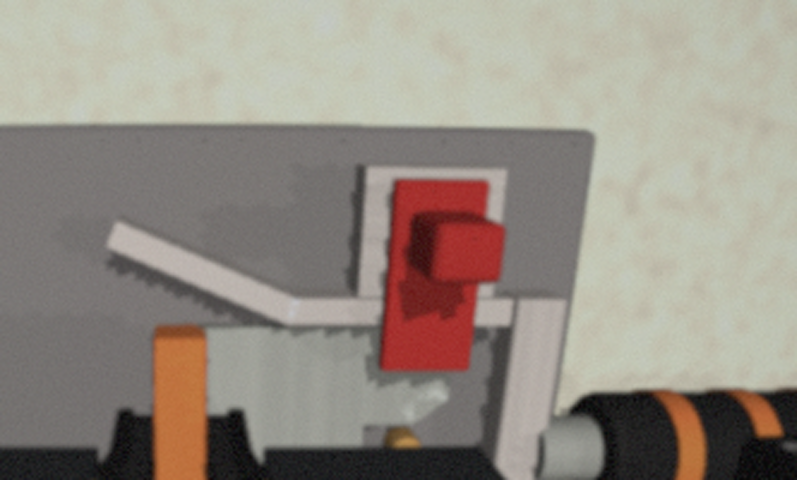

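View pics/m2.png

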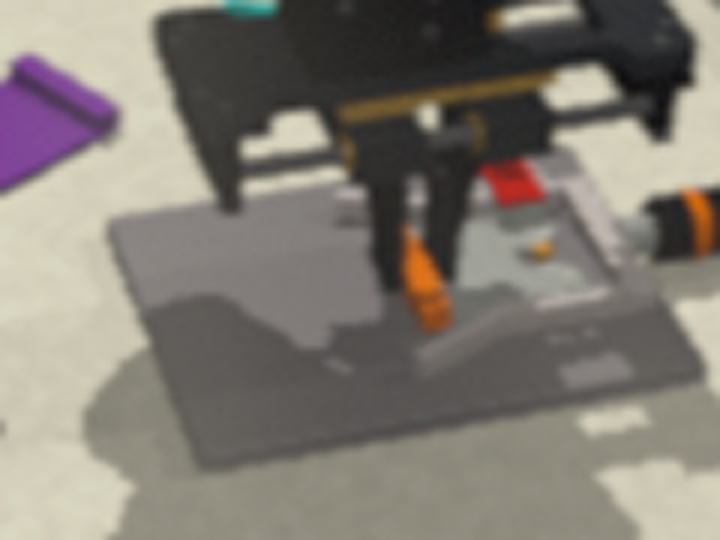

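The blade is inside the rails, with the pin at the notch mouth. Next I'll push it home with a force limit.

```bash
python3 - <<'E'
from h import *
from workcell import env
z=-5.6
print(env.move_straight(hp(-6,0,z),rot(h[2]),rate=.02,force_limit=8));st(env)
env.dwell(.2);st(env)
f=env.grab_frame("wrist");cv2.imwrite("pics/n.png",cv2.resize(f["image"][60:260,180:512],None,fx=2.4,fy=2.4,interpolation=cv2.INTER_CUBIC));pickle.dump(f,open("pics/n.pkl","wb"))
f=env.grab_frame("side");cv2.imwrite("pics/n2.png",cv2.resize(f["image"][165:255,220:340],None,fx=6,fy=6,interpolation=cv2.INTER_CUBIC))
E
```

```text
True
t 13.72 pos [ 0.5883 -0.0532 -0.0057] F [-0.1  0.4  3. ] op 0.139
  holder mm [-13.6  -0.2] z -5.7
t 13.92 pos [ 0.5883 -0.0532 -0.0057] F [0.8 0.6 4.9] op 0.133
  holder mm [-13.6  -0.2] z -5.7
```

View pics/n.png

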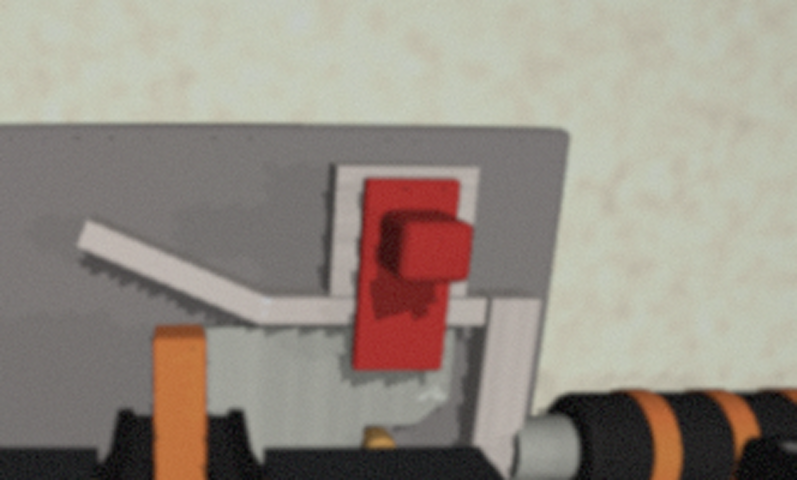

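View pics/n2.png

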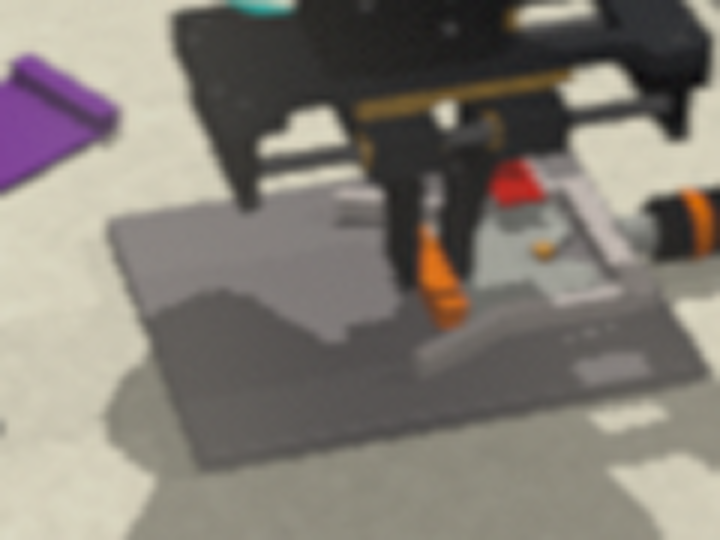

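```bash
python3 - <<'E'
from h import *
from workcell import env
env.gripper_to(.26);st(env)
P=list(env.read_state()["position"])
env.move_straight([P[0],P[1],.03],rate=.12)
env.goto(hp(-60,-30,110),rot(h[2]));st(env)
f=env.grab_frame("wrist");cv2.imwrite("pics/o.png",f["image"]);pickle.dump(f,open("pics/o.pkl","wb"))
E
```

```text
t 14.56 pos [ 0.5867 -0.0533 -0.0067] F [-0.2  0.2 -0.4] op 0.262
  holder mm [-15.1  -0.8] z -6.7
t 15.48 pos [ 0.5345 -0.0674  0.1102] F [-0.6 -0.2  0. ] op 0.261
  holder mm [-60.5 -30.2] z 110.2
```

View pics/o.png

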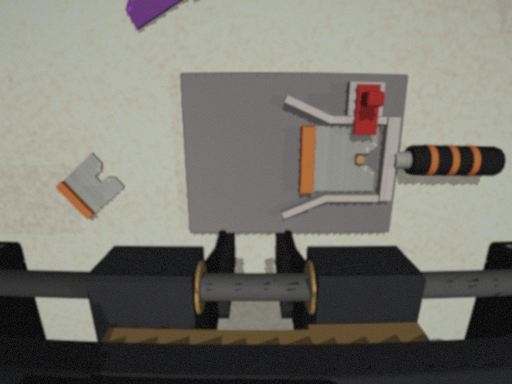

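```bash
python3 - <<'E'
import cv2
a=cv2.imread("pics/o.png")[65:240,270:420]; cv2.imwrite("pics/o_c.png",cv2.resize(a,None,fx=5,fy=5,interpolation=cv2.INTER_CUBIC)[:,:,:][0:600] if 0 else cv2.resize(a,None,fx=3.4,fy=3.4,interpolation=cv2.INTER_CUBIC))
E
```

```text
(no output)
```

View pics/o_c.png

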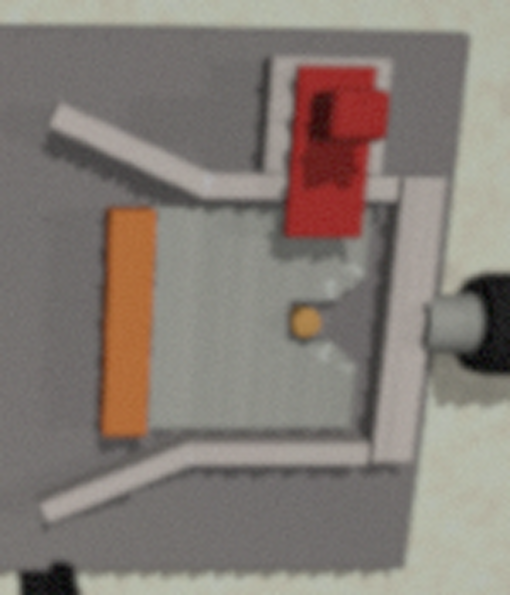

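```bash
python3 - <<'E'
from h import *
b=pickle.load(open("pics/o.pkl","rb"))
c=lambda p:cr(p,270,65,3.4)
h2,r=fit([(b,[[35,0,18],[5,32.5,20],[5,-32.5,20],[75,75,10],[75,-75,10]],c([(307,322),(203,202),(187,441),(468,34),(404,568)]))],h);print(h2-h,r.tolist())
B=[[30,-30,14],[-40,30,22],[-40,-30,22],[-28,30,22],[-28,-30,22]]
bl,r=fit([(b,B,c([(353,432),(106,208),(101,437),(157,208),(148,436)]))],np.r_[hp(21,0,0)[:2],h[2]]);print(r.tolist())
for hh in(h,h2):
  d=bl-hh;cc,s=np.cos(hh[2]),np.sin(hh[2]);print("blade in holder mm",1000*(cc*d[0]+s*d[1]),1000*(-s*d[0]+cc*d[1]),np.degrees(d[2]))
E
```

```text
[-7.85806797e-04 -4.08514336e-06  2.25646130e-03] [[-0.7, 0.5], [-0.4, -1.0], [-0.0, 0.7], [0.8, -0.9], [0.5, 0.9]]
[[-1.1, -1.5], [1.0, 0.3], [0.3, 0.0], [-0.0, 0.2], [-0.4, 0.2]]
blade in holder mm 20.694591010769862 -0.013364167067183956 0.4153560192737621
blade in holder mm 21.44183373949695 0.1828663147597333 0.28607031037787833
```

The blade is home (about 0.4 mm off, 0.3°) and the keeper is still open. Next is the keeper.

```bash
python3 - <<'E'
from h import *
from workcell import env
env.gripper_to(0,20)
env.goto(hp(35,86,70),rot(h[2]));st(env)
print(env.move_straight(hp(35,86,8.5),rate=.12,force_limit=8));st(env)
print(env.move_straight(hp(35,66,8.5),rate=.05,force_limit=10));st(env)
f=env.grab_frame("side");cv2.imwrite("pics/p.png",cv2.resize(f["image"][145:245,240:370],None,fx=6,fy=6,interpolation=cv2.INTER_CUBIC))
f=env.grab_frame("scene");cv2.imwrite("pics/p2.png",cv2.resize(f["image"][140:240,140:270],None,fx=6,fy=6,interpolation=cv2.INTER_CUBIC))
E
```

```text
t 16.91 pos [0.6606 0.0141 0.0693] F [0.2 0.1 0.5] op 0.003
  holder mm [34.6 86. ] z 69.3
False
t 17.57 pos [0.6615 0.0137 0.0095] F [0.3 0.1 0. ] op 0.003
  holder mm [35.6 85.9] z 9.5
False
t 18.12 pos [ 0.6547 -0.0055  0.0086] F [-0.6 -0.5 -0.2] op 0.009
  holder mm [35.  65.6] z 8.6
```

View pics/p.png

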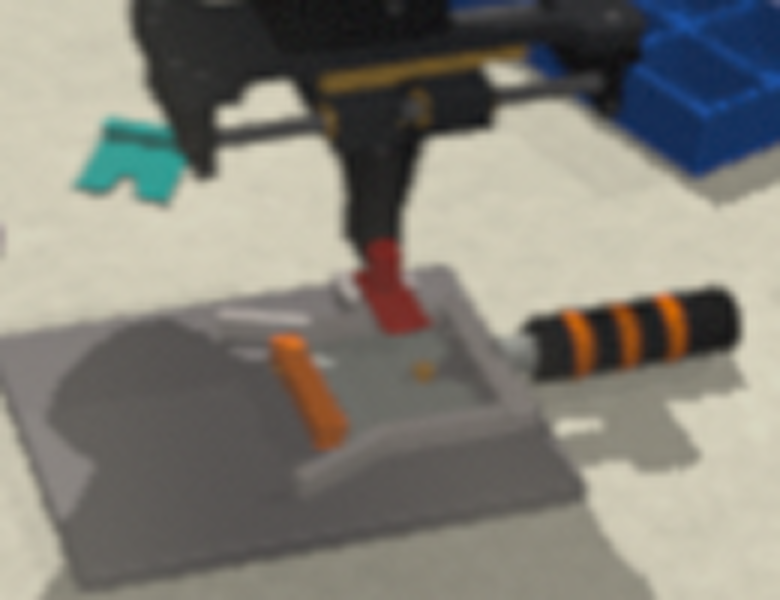

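View pics/p2.png

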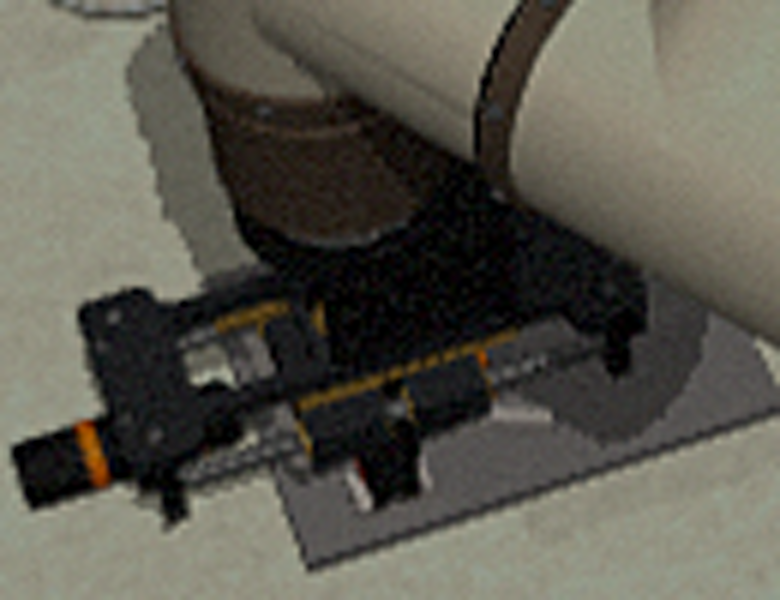

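```bash
python3 - <<'E'
from h import *
from workcell import env
print(env.move_straight(hp(35,28,8.5),rate=.04,force_limit=12));st(env)
P=list(env.read_state()["position"])
f=env.grab_frame("side");cv2.imwrite("pics/q.png",cv2.resize(f["image"][145:245,240:370],None,fx=6,fy=6,interpolation=cv2.INTER_CUBIC))
E
```

```text
True
t 18.95 pos [ 0.6461 -0.0326  0.0083] F [-0.   2.9  1.5] op 0.007
  holder mm [35.  37.1] z 8.3
```

View pics/q.png

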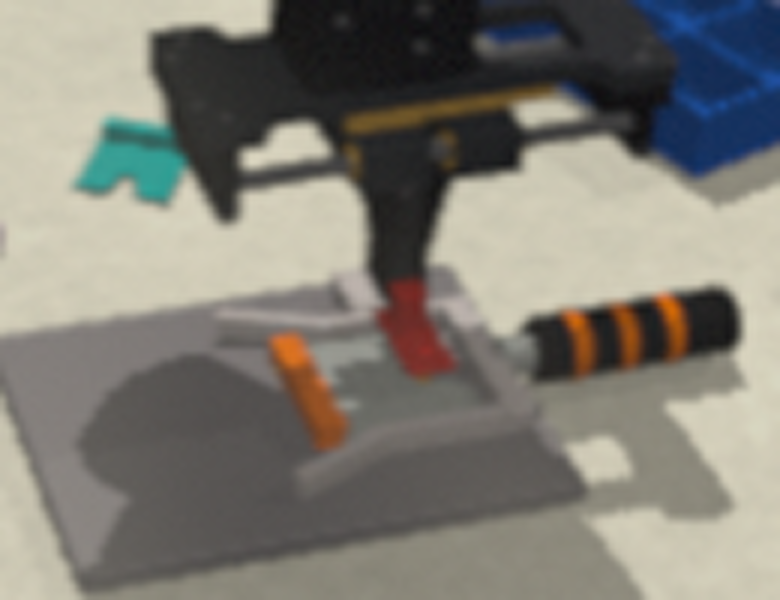

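```bash
python3 - <<'E'
from h import *
from workcell import env
env.move_straight(hp(35,60,8.5),rate=.1)
env.move_straight(hp(35,60,60),rate=.15)
env.goto(hp(-40,-35,110),rot(h[2]));st(env)
f=env.grab_frame("wrist");pickle.dump(f,open("pics/r.pkl","wb"));im=f["image"]
print([np.round(d["xyz"],3) for d in env.search_frame(f,"keeper_knob")][:1])
for j in (31,34,36): print(j,proj(f,tf(h,[[35,56-j,43]])),proj(f,tf(h,[[35,26-j,25]])))
print(proj(f,tf(h,[[35,0,18]])))
cv2.imwrite("pics/r.png",im);cv2.imwrite("pics/r_c.png",cv2.resize(im[60:240,230:410],None,fx=3.3,fy=3.3,interpolation=cv2.INTER_CUBIC))
E
```

```text
t 20.45 pos [ 0.5518 -0.0786  0.1095] F [ 0.9 -0.2  0.1] op 0.008
  holder mm [-40.6 -35.6] z 109.5
[array([ 0.638, -0.057,  0.029])]
31 [[349.26288052 127.46117197]] [[340.61631195 160.5853415 ]]
34 [[348.97277568 131.27837201]] [[340.36250739 163.96344146]]
36 [[348.77921163 133.81072318]] [[340.19334935 166.20451218]]
[[338.97543682 153.60617408]]
```

View pics/r_c.png

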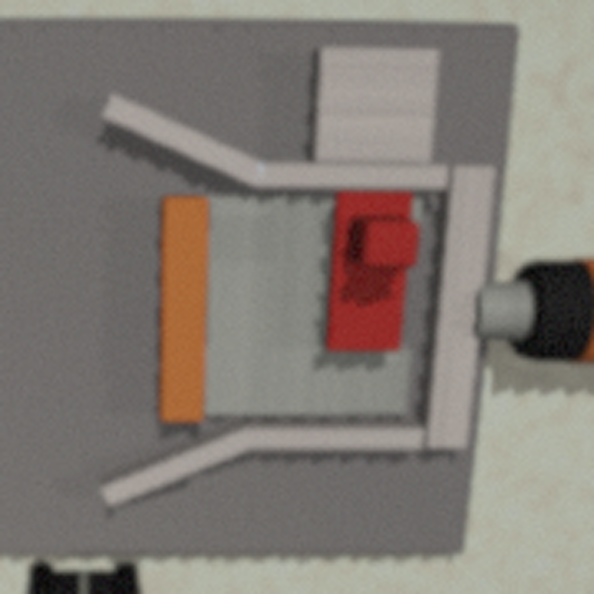

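Knob centre at pixel (348, 133.6) and plate edge at row 166 both match a joint value of about 36 mm. The blade is unchanged and straight.

```bash
python3 - <<'E'
from workcell import env
env.close_job(); print(env.read_state()["clock"])
E
```

```text
the job is handed in; nothing more can be done
the job is handed in; nothing more can be done
```

The blade is seated on the pin and locked by the keeper. I handed the job in at about 20.5 s of the 45 s allowed; it returned no verdict.

**What I did:** I gripped the blade by its orange guard and slid it along the board, squaring it up on the way. I pushed it between the rails until it met the pin (8 N force stop) and released it. Then I pushed the red keeper across until it stopped at a 12 N limit.

**Last checks:**
- **Blade:** before I moved the keeper, the wrist view put it within about 0.5 mm of home and 0.3–0.4° of straight. At that point the keeper was about 2 mm across. In the final picture the blade looks unmoved and straight, but I did not measure it again.
- **Keeper:** it covers the pin. The knob and the plate edge both match about 36 mm of travel.
- **Robot and bystanders:** the gripper was clear of everything when I handed in. I moved none of the other objects, but I took no final picture of all of them.

**What disagreed:**
- **Gripper height:** the fingertips were about 20 mm higher than the reported tool height. The first grip closed on air, so I found the true height with a light touch on the blade (about 4.5 N).
- **Camera fits:** the close wrist pictures were off by up to about 4 pixels in places, so I judged the fit by features close together.
- **Upward force:** I saw about 5 N upward at the end of the push home. It went away on release.

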